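# Load two agar plates into a sprung dish magazine

## Robot

A 7-joint arm with a two-finger parallel gripper is mounted at the origin on a cart in front of the work surface, level with it; the furniture and walls round the work are solid. World frame = base frame: x ahead of the robot, y to its left, z up, the work surface at z = 0. Lengths are in m, angles in rad, forces in N, time in s.
With the tool pointing down it reaches from about 0.4 to 0.925 m from the base axis. Payload 4.1 kg.
Tool frame: the origin (TCP) lies between the finger pads; the fingertips stand 25 mm ahead of it and the grasp point (between the pads) lies 6 mm ahead of it; z points along the fingers, y is the direction in which the jaws open and shut (so a half turn about z gives the same grasp; the last joint's range is limited). The gripper opens to 85 mm and grips with 20 to 120 N. Pads are 22 mm wide; open, the fingers measure 114 mm over their backs; the gripper's body (76 mm by 85 mm) begins 54 mm behind the grasp point. The pads swing forward as they close: fully open they stand 13 mm farther back than shut.
Start: joints at [-1.308, 0.398, 0.045, 1.537, -0.019, 1.207, -0.051], TCP at [0.23, 0.608, 0.256] pointing down, gripper open.
Joint ranges: [-2.82, 2.82], [-0.49, 2.23], [-1.37, 1.46], [0, 2.46], [-1.36, 4.5], [0.23, 2], [-2.94, 2.94]. Speed limits (rad/s): [2.57, 2.57, 3.14, 3.14, 3.14, 3.14, 3.14].

## Interface

Orientations are given as a 3x3 rotation matrix whose columns are the frame's x, y, z axes.
In Python, from workcell import arm, eyes, job, spot_in, place_of gives the robot as it stands.
- The arm moves only by the tool arm_command, never from a script. Its argument "series" is a list of rows, each a list of 7 numbers: the turn, a rotation vector about the world's x, y, z in degrees, then the shift along the world's x, y, z in cm, then the opening, from -1 (shut) to 1 (fully open). In form: [[rx, ry, rz, dx, dy, dz, claw], ...]. A call has 1 to 10 rows; each row is the pose to reach, as a shift and turn from the pose commanded when the call began; what a row does not reach only later rows make up. A row lasts 1/8 s, in which the tool goes at most 62.5 mm and 10.7 degrees, less where a joint would pass 70% of its speed; a pose out of reach is approached as far as the arm can. A call with a gripper value outside its range is refused whole. The fingers move at their own pace and stop on an object; "squeeze" is the grip in N (left out, the last holds). Time passes only in rows, so rows that repeat a pose let the fingers close. It gives the time, the measured TCP pose, the force and the opening at its end, in the units of the state.
- arm.state(): the state, without advancing time (a new reading comes with each control period).
- eyes.read_camera(name): name is "side" or "top"; returns a dict with "img" (420x560x3 uint8, blue, green, red), "z_map" (420x560 float32, m along the optical axis (not along the pixel's ray), 0 where there is no reading), "intrinsics" (3x3 intrinsics, pixels), "D" ([k1, k2, p1, p2, k3] as OpenCV has them; the pictures are not rectified), "R" (3x3) and "t" (3): a world point X has camera coordinates R X + t. Camera axes: x right, y down, z forward; pixel columns grow to the right and rows downward; lengths in m; the calibration is good to about 2 mm. A picture is of the moment at which its call begins.
- job.sign_off(): hands the job in, once; it reports no verdict.
Trained networks look in a picture, given as the dict that the camera call returned (one of the last four; its "shot" number tells which), for a name from the list of things; names that differ only in an ending like _2 or _b are one class to them, and where a whole thing is asked for, a point or a joint stands for the part that bears it (a point fixed in the world has none). Each returns a list of dicts, best first, with "score" (0 to 1); they miss things now and then, are a little off and sometimes report something else, mostly with a low value. They report only what shows in the picture. A call takes as long as a camera call.
- spot_in(name, picture): "box" ([left, top, right, bottom] in pixels, round what is visible of it).
- place_of(name, picture): "position" ([column, row] in pixels: a listed point, or the origin of a listed thing).
The state is a dict: "time_s": time; "joint_positions": joint angles; "qvel": joint speeds; "joint_efforts": joint torques, N m; "eef_pos": TCP position; "tool_rot": TCP orientation; "wrist_force": force on the tool from outside, world axes, zero at the start; "wrist_torque": the same for the moment, N m; "finger_gap": finger opening in m.
Only numpy, scipy, OpenCV 4.12 (cv2) and the standard library are available. Lean on these libraries where they do the work, as an engineer would, in place of code of your own. Each camera call takes 0.05 s, during which the arm holds its last target. There are 200 camera calls.

## Task

Load the two pink agar plates from the bench into the empty spring-fed dish magazine on its leaning stand, one after the other: press each plate down its column against the sprung follower until both spring catches snap out over its lid and hold it, and leave both plates held under the catches. Do not press on so far that the follower runs onto its bottom stop, and do not push away or knock over the tubes, beaker, vial, film box and timer round about.

Things in the scene. Friction and masses are not known exactly. Their poses are not given: they have to be found in the camera images.
- mag_axis: The dish magazine's axis, which leans 25 degrees from vertical, towards the robot. z points up and out along it, x across to the rear, y to the side. Origin on the axis, 160 mm above the bench, level with the flat undersides of the catches when the column is clamped at mid height. But the column's stem may be clamped up to 10 mm higher or lower along z; that is not reported: feel for it.
- column_foot (a point): A point on the axis, on the deck of the stand, at z = -94 mm of mag_axis, axes the same. Seen from the catches' undersides (z = 0), the column's four polished rods (6 mm thick) stand at x = +-25.5, y = +-23 mm, clear a bore of radius 31.3 mm, end at +22 mm and taper from +14 mm. At the sides (+-y) it is open, 45 mm wide along x: fingers holding a plate's rim there can go down with it and open.
- magazine: Grey stand of the magazine on an aluminium base plate (150 x 112 x 11 mm), standing fast on the bench. Origin on the bench, 5 mm behind the point under mag_axis; the front (-x) is the side to which the column leans.
- catch_front (a joint): Front catch, at -x: sprung steel latch bolt 15 mm wide, 0 = out (its tip is then 27 mm from the axis), grows to 0.006 m as 3 to 5 N push it outward. Its upper face slopes up from 1.5 mm above its flat underside at the tip to 10.5 mm at 32 mm from the axis. A plate pushed down meets the slopes with its underside 7 mm above the catches' undersides and wedges them back; they snap out over its lid.
- catch_rear (a joint): Rear catch, at +x, the mirror image of the front one. To push a plate past both takes about 5 N along the axis besides the follower's spring. A held plate has its lid against the catches' undersides, the next plate lies right under it. Catch housings: 32 to 70 mm from the axis, up to 15 mm above the undersides.
- follower (a joint): Blue round follower plate (53 mm across, on a coil spring) in the column; 0 = up (its top face is then 4 mm below the catches' undersides), grows in m as it is pressed down the column, bottom stop at 0.034. Spring force 5 N at the top, 120 N per m more below. It reads about 0.011 with one plate held and 0.026 with two.
- plate_a_center (a point): Centre of one pink agar plate: a closed clear dish with pink agar and lid, a disc 60 mm across and 15 mm thick, about 20 g, rigid; this point is half-way up on its axis, z is the disc's axis (up). It starts flat on the bench, to the left. To be loaded.
- plate_b_center (a point): Centre of the other pink agar plate, the same in size and make; it starts flat on the bench, to the right. To be loaded.
- plate_a: The same plate as plate_a_center; origin at the centre of its underside.
- plate_b: The same plate as plate_b_center; origin at the centre of its underside.
- tube_pink_center (a point): Bystander: standing pink-capped tube, 34 mm across, 113 mm high; half-way up. Leave it.
- tube_teal_center (a point): Bystander: standing teal-capped tube, 34 mm across, 113 mm high; half-way up. Leave it.
- beaker_center (a point): Bystander: small clear beaker, 45 mm across, 59 mm high; half-way up. Leave it.
- vial_center (a point): Bystander: standing green-capped vial, 13 mm across, 45 mm high; half-way up. Leave it.
- film_box_center (a point): Bystander: orange carton, 62 x 125 x 62 mm; its centre. Leave it.
- timer_center (a point): Bystander: flat timer with buttons, 66 x 64 x 20 mm; its centre. Leave it.

How it is judged:
By the outcome, as a careful person would: the job done as asked, in the order asked, and still so for the second after the job is handed in, with the robot touching nothing.
It also fails if it takes over 54 s, if anything falls off the work surface, if the arm or the gripper's body presses on something with over 40 N, if the wrist force passes 120 N, or if a joint passes its speed limit or range.

## Working session

There is one attempt and no reset: what is moved stays moved. The work goes in short steps, Python scripts to look and compute and a tool call to move; the robot and the scene stay as the last step left them, time stands still between calls to the robot, and variables do not carry over. Pictures are saved under pics/ and viewed, about 8 in all and at most 12, crops included, and the job is handed in when it is done.

Besides the shell and the picture viewer there is one more tool, called after "Emit:" by a JSON object that holds its "fn" and its "kwargs". arm_command: Moves the arm, as the interface text tells. Its arguments: {"type":"object","properties":{"series":{"type":"array","items":{"type":"array","items":{"type":"number"}}},"squeeze":{"type":"number"}},"required":["series"]}

```bash
mkdir -p pics; ls; cat > h.py <<'E'
import numpy as np, cv2
from workcell import arm, eyes, job, spot_in, place_of
def ray(p,px):
    u=cv2.undistortPoints(np.array([[px]],float),p["intrinsics"],np.array(p["D"],float))[0,0]
    R=np.array(p["R"]);t=np.array(p["t"]).ravel()
    return -R.T@t, R.T@np.array([u[0],u[1],1.])
def at_z(p,px,z):
    c,d=ray(p,px); return c+d*(z-c[2])/d[2]
def at_depth(p,px):
    c,d=ray(p,px); z=p["z_map"][int(round(px[1])),int(round(px[0]))]; return c+d*z
def proj(p,X):
    R=cv2.Rodrigues(np.array(p["R"],float))[0]
    return cv2.projectPoints(np.array(X,float).reshape(-1,3),R,np.array(p["t"],float),np.array(p["intrinsics"],float),np.array(p["D"],float))[0].reshape(-1,2)
def tri(ps,pxs):
    A=np.zeros((3,3));b=np.zeros(3)
    for p,x in zip(ps,pxs):
        c,d=ray(p,x);d=d/np.linalg.norm(d);M=np.eye(3)-np.outer(d,d);A+=M;b+=M@c
    return np.linalg.solve(A,b)
E
python3 - <<'E'
from h import *
np.set_printoptions(precision=4,suppress=True)
s=arm.state()
for k,v in s.items(): print(k,np.array(v).round(3).tolist())
P={n:eyes.read_camera(n) for n in("side","top")}
for n,p in P.items():
    cv2.imwrite(f"pics/{n}0.png",p["img"]); print(n,"cam",ray(p,(280,210)))
H=dict(plate_a_center=.0075,plate_b_center=.0075,mag_axis=.16,column_foot=.16-.094*np.cos(np.radians(25)),magazine=0,tube_pink_center=.0565,tube_teal_center=.0565,beaker_center=.0295,vial_center=.0225,film_box_center=.031,timer_center=.01)
for k,z in H.items():
    for n,p in P.items():
        for r in place_of(k,p)[:2]: print(k,n,round(r["score"],2),np.round(r["position"],1),at_z(p,r["position"],z))
E
```

```text
pics
time_s 0.0
joint_positions [-1.308, 0.399, 0.045, 1.538, -0.019, 1.207, -0.051]
qvel [0.001, -0.001, 0.001, 0.001, -0.001, 0.0, -0.001]
joint_efforts [0.0, -47.514, 1.365, -25.422, 0.012, 0.01, -0.0]
eef_pos [0.23, 0.607, 0.255]
tool_rot [[-0.935, 0.354, -0.001], [0.354, 0.935, -0.002], [-0.0, -0.002, -1.0]]
wrist_force [-0.423, 0.653, -0.533]
wrist_torque [0.02, 0.006, -0.026]
finger_gap 0.086
side cam (array([ 0.1694, -0.9451,  0.5718]), array([ 0.3204,  0.8397, -0.4393]))
top cam (array([0.3023, 0.0049, 1.2017]), array([ 0.1964, -0.002 , -0.9805]))
plate_a_center side 0.53 [228.4 222.8] [0.4225 0.1103 0.0075]
plate_a_center top 0.88 [246.2 248.9] [0.4251 0.104  0.0075]
plate_b_center side 0.78 [267.3 249.8] [ 0.4739 -0.0603  0.0075]
plate_b_center side 0.46 [230.5 223.1] [0.4273 0.1065 0.0075]
plate_b_center top 0.68 [305.6 233.4] [ 0.4694 -0.073   0.0075]
plate_b_center top 0.23 [303.9 230.6] [ 0.4779 -0.0682  0.0075]
mag_axis side 0.63 [300.1 168. ] [0.6069 0.0545 0.16  ]
mag_axis top 0.58 [263.1 177.1] [0.6012 0.047  0.16  ]
column_foot side 0.89 [309.5 195.3] [0.6386 0.06
[... 603 characters left out ...]
951  0.0565]
tube_teal_center top 0.48 [340.8 204.4] [ 0.5462 -0.1742  0.0565]
tube_teal_center top 0.44 [400.6 196.8] [ 0.5672 -0.3519  0.0565]
beaker_center side 0.81 [372.2 307.3] [ 0.5777 -0.3678  0.0295]
beaker_center top 0.66 [399.8 197.5] [ 0.5713 -0.3577  0.0295]
vial_center side 0.48 [254.1 194.3] [0.5359 0.2333 0.0225]
vial_center top 0.48 [199.1 210.1] [0.5409 0.2443 0.0225]
film_box_center side 0.88 [193.1 183.2] [0.3774 0.3666 0.031 ]
film_box_center side 0.5 [296.9 168.1] [0.7334 0.3707 0.031 ]
film_box_center top 0.96 [154.  266.1] [0.3746 0.371  0.031 ]
timer_center side 0.57 [243.5 294.5] [ 0.3675 -0.2141  0.01  ]
timer_center top 0.64 [353.5 269.8] [ 0.3593 -0.2114  0.01  ]
```

```bash
python3 - <<'E'
import cv2,numpy as np
a=cv2.imread("pics/side0.png")[110:330,160:420];b=cv2.imread("pics/top0.png")[130:300,180:380]
a=cv2.resize(a,(780,660))[:600];cv2.imwrite("pics/s0c.png",a)
cv2.imwrite("pics/t0c.png",cv2.resize(b,None,fx=3.5,fy=3.5,interpolation=cv2.INTER_CUBIC))
E
```

```text
(no output)
```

View pics/s0c.png

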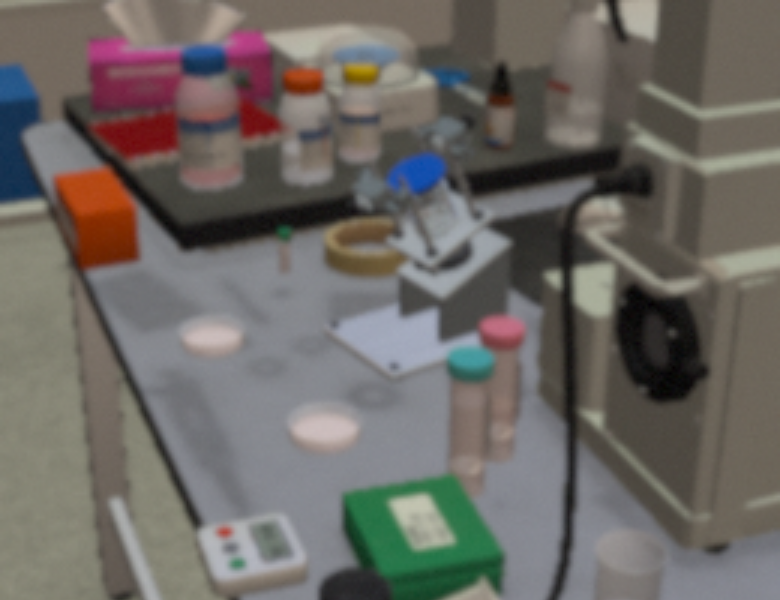

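View pics/t0c.png

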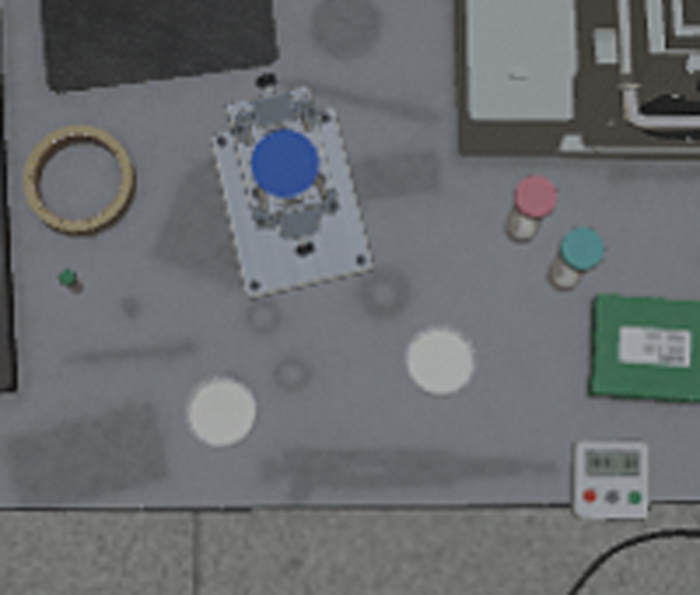

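```bash
python3 - <<'E'
from h import *
np.set_printoptions(precision=4,suppress=True)
P={n:eyes.read_camera(n) for n in("side","top")}
cent=[]
for n,p in P.items():
    hsv=cv2.cvtColor(p["img"],cv2.COLOR_BGR2HSV)
    m=cv2.inRange(hsv,(105,140,60),(125,255,255))
    k,l,st,c=cv2.connectedComponentsWithStats(m)
    x,y=(302,168) if n=="side" else (261,176)
    i=l[y,x]; print(n,i,st[i],c[i]); cent.append(c[i])
    q=np.argwhere(l==i)
    D=np.array([at_depth(p,(b,a)) for a,b in q]); D=D[np.isfinite(D).all(1)]
    print("depth med",np.median(D,0)); 
    A=D-np.median(D,0); A=A[np.linalg.norm(A,axis=1)<.035]; u,s,v=np.linalg.svd(A-A.mean(0)); print("normal",v[2])
F=tri(P.values(),cent); print("follower tri",F)
p=P["top"]
cor=[at_z(p,(180+u/3.5,130+v/3.5),.011) for u,v in((250,297),(373,268),(330,108),(213,138))]
print(np.array(cor)); f=(cor[0]+cor[1])/2;r=(cor[2]+cor[3])/2
print("len",np.linalg.norm(r-f),"yaw",np.degrees(np.arctan2(*(r-f)[[1,0]])), "w yaw",np.degrees(np.arctan2(*(cor[0]-cor[1])[[1,0]]))-90,"ctr",(f+r)/2)
g=p["img"].astype(int)
hsv=cv2.cvtColor(p["img"],cv2.COLOR_BGR2HSV)
for u in((243,247),(305,233)):
    for th in(150,165,180):
        m=(p["img"].min(2)>th).astype(np.uint8);k,l,st,c=cv2.connectedComponentsWithStats(m);i=l[u[1],u[0]]
        print("plate",th,st[i],at_z(p,c[i],.015),at_depth(p,c[i])[2])
E
```

```text
side 6 [289 161  19  13 167] [298.9581 167.0838]
depth med [0.6024 0.0523 0.1641]
normal [ 0.4056  0.0905 -0.9095]
top 2 [252 167  19  19 270] [260.8333 176.2481]
depth med [0.6025 0.0525 0.1642]
normal [-0.4052 -0.1238  0.9058]
follower tri [0.6027 0.0528 0.1636]
[[ 0.5269  0.0884  0.011 ]
 [ 0.5511 -0.0174  0.011 ]
 [ 0.6955  0.0184  0.011 ]
 [ 0.6693  0.1213  0.011 ]]
len 0.14747783952415364 yaw 13.462906700295243 w yaw 12.872314141003883 ctr [0.6107 0.0527 0.011 ]
plate 150 [234 239  19  18 261] [0.4286 0.1126 0.015 ] 0.013038499502275647
plate 165 [     0      0    560    420 234990] [0.5416 0.0041 0.015 ] -0.002526854317118188
plate 180 [     0      0    560    420 235197] [0.5415 0.004  0.015 ] 0.003913471730977669
plate 150 [297 224  18  18 253] [ 0.4701 -0.0718  0.015 ] 0.01066776520131163
plate 165 [     0      0    560    420 234990] [0.5416 0.0041 0.015 ] -0.002526854317118188
plate 180 [     0      0    560    420 235197] [0.5415 0.004  0.015 ] 0.003913471730977669
```

Emit:
{"fn": "arm_command", "kwargs": {"series": [[0,0,10,3,-6,0,0.7],[0,0,20,7,-12,0,0.7],[0,0,30,10,-18,0,0.7],[0,0,34,12,-24,0,0.7],[0,0,34,14,-30,0,0.65],[0,0,34,16,-36,-2,0.65],[0,0,34,18,-42,-5,0.65],[0,0,34,19.9,-49.5,-10,0.65],[0,0,34,19.9,-49.5,-16,0.65],[0,0,34,19.9,-49.5,-19,0.65]], "squeeze": 40}}

```text
time_s: 2.55
eef_pos: [0.4302, 0.1134, 0.072]
tool_rot: [[-0.974, -0.227, 0.004], [-0.227, 0.974, 0.001], [-0.004, 0.0, -1.0]]
wrist_force: [0.1, 1.4, -0.9]
finger_gap: 0.0706
```

Emit:
{"fn": "arm_command", "kwargs": {"series": [[0,0,0,0,0,-0.5,0.65],[0,0,0,0,0,-1,0.65]]}}

```text
time_s: 2.8
eef_pos: [0.4297, 0.116, 0.0634]
tool_rot: [[-0.973, -0.23, 0.002], [-0.23, 0.973, 0.001], [-0.002, 0.001, -1.0]]
wrist_force: [0.3, -0.0, 0.3]
finger_gap: 0.0704
```

```bash
python3 - <<'E'
from h import *
np.set_printoptions(precision=4,suppress=True)
s=arm.state();print(s["eef_pos"],s["wrist_force"],s["finger_gap"],s["time_s"]);print(np.array(s["tool_rot"]))
p=eyes.read_camera("top");a=eyes.read_camera("side")
A=cv2.resize(p["img"][200:300,200:320],(480,400),interpolation=2);B=cv2.resize(a["img"][170:260,180:270],(400,400),interpolation=2)
T=np.array(s["eef_pos"])
for n,q in(("top",p),("side",a)): print(n,proj(q,[T,[.4286,.1126,.015]]))
cv2.imwrite("pics/1.png",cv2.resize(np.hstack([A,B]),(800,364)))
E
```

```text
[0.4297 0.116  0.0634] [ 0.3354 -0.0426  0.3008] 0.07041431308117824 2.8
[[-0.9731 -0.2304  0.0021]
 [-0.2304  0.9731  0.0015]
 [-0.0024  0.001  -1.    ]]
top [[240.3408 245.2825]
 [243.0836 247.4697]]
side [[229.4159 202.8675]
 [230.2245 219.5956]]
```

View pics/1.png

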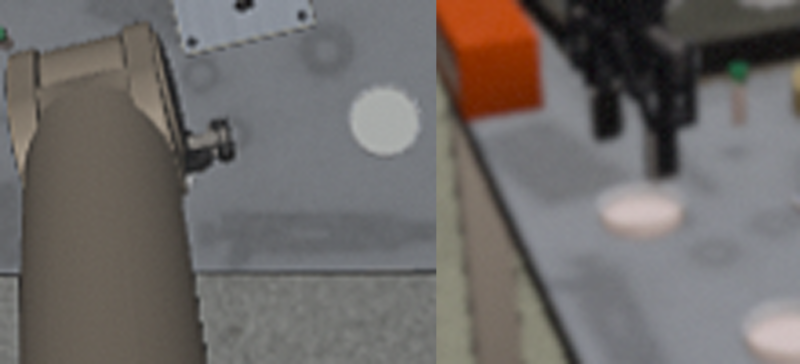

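Emit:
{"fn": "arm_command", "kwargs": {"series": [[0,0,0,0,-0.2,-1,0.65],[0,0,0,0,-0.2,-2,0.65],[0,0,0,0,-0.2,-3,0.65],[0,0,0,0,-0.2,-3,0.65],[0,0,0,0,-0.2,-3,0.65]]}}

```text
time_s: 3.52
eef_pos: [0.4286, 0.1127, 0.0322]
tool_rot: [[-0.973, -0.23, -0.0], [-0.23, 0.973, -0.0], [0.0, 0.0, -1.0]]
wrist_force: [0.4, 0.1, 0.2]
finger_gap: 0.0703
```

Emit:
{"fn": "arm_command", "kwargs": {"series": [[0,0,0,0,0,-0.3,0.65],[0,0,0,0,0,-0.5,0.65],[0,0,0,0,0,-0.5,0.65]]}}

```text
time_s: 3.9
eef_pos: [0.4285, 0.1127, 0.0272]
tool_rot: [[-0.973, -0.23, -0.0], [-0.23, 0.973, 0.0], [0.0, 0.0, -1.0]]
wrist_force: [0.2, 0.2, 0.1]
finger_gap: 0.0705
```

Emit:
{"fn": "arm_command", "kwargs": {"series": [[0,0,0,0,0,-0.2,0.65],[0,0,0,0,0,-0.4,0.65],[0,0,0,0,0,-0.4,0.65]]}}

```text
time_s: 4.28
eef_pos: [0.4284, 0.1127, 0.0231]
tool_rot: [[-0.973, -0.23, -0.0], [-0.23, 0.973, -0.0], [0.0, 0.0, -1.0]]
wrist_force: [0.3, 0.3, -0.3]
finger_gap: 0.0705
```

Emit:
{"fn": "arm_command", "kwargs": {"series": [[0,0,0,0,0,0,0.4],[0,0,0,0,0,0,0.2],[0,0,0,0,0,0,0.2],[0,0,0,0,0,0,0.2]], "squeeze": 40}}

```text
time_s: 4.78
eef_pos: [0.4286, 0.1128, 0.0238]
tool_rot: [[-0.973, -0.23, -0.0], [-0.23, 0.973, 0.0], [0.0, 0.0, -1.0]]
wrist_force: [-0.9, -1.2, 6.2]
finger_gap: 0.0579
```

Emit:
{"fn": "arm_command", "kwargs": {"series": [[0,0,0,0,0,0,0.2],[0,0,0,0,0,2,0.2],[0,0,0,0,0,6,0.2],[0,0,0,0,0,11,0.2],[0,0,0,0,0,17,0.2],[1.4,-6.1,0,2,-1,22,0.2],[2.9,-12.2,0,4,-2,24,0.2],[4.3,-18.3,0,7,-3,24,0.2],[5.7,-24.3,0,10,-5,24,0.2],[5.7,-24.3,0,13.4,-6.9,22.8,0.2]], "squeeze": 60}}

```text
time_s: 6.02
eef_pos: [0.5617, 0.0429, 0.2514]
tool_rot: [[-0.882, -0.23, 0.412], [-0.208, 0.973, 0.098], [-0.423, 0.001, -0.906]]
wrist_force: [0.1, 0.8, -0.6]
finger_gap: 0.0578
```

Emit:
{"fn": "arm_command", "kwargs": {"series": [[0,0,0,0,0,0,0.2],[0,0,0,0,0,0,0.2],[0,0,0,0,0,0,0.2]]}}

```text
time_s: 6.4
eef_pos: [0.562, 0.0446, 0.2515]
tool_rot: [[-0.882, -0.231, 0.411], [-0.209, 0.973, 0.097], [-0.422, 0.0, -0.907]]
wrist_force: [0.2, 0.9, 1.0]
finger_gap: 0.0574
```

```bash
python3 - <<'E'
from h import *
np.set_printoptions(precision=4,suppress=True)
s=arm.state();T=np.array(s["eef_pos"]);R=np.array(s["tool_rot"]);print(T,s["wrist_force"],s["finger_gap"],s["time_s"]);print(R)
m=np.array([-.4114,-.0965,.9063]);O=np.array([.604,.053,.160])
d=T-O;print("axis coord",d@m,"off",d-(d@m)*m)
p=eyes.read_camera("top");a=eyes.read_camera("side")
for n,q in(("top",p),("side",a)): print(n,proj(q,[T,T+.0163*R[:,2],O,O+.008*m]),[(r["score"],r["position"]) for r in place_of("plate_a_center",q)[:3]])
A=cv2.resize(p["img"][140:220,210:310],(500,400),interpolation=2);B=cv2.resize(a["img"][130:210,260:340],(400,400),interpolation=2)
cv2.imwrite("pics/2.png",cv2.resize(np.hstack([A,B]),(800,356)))
E
```

```text
[0.562  0.0446 0.2515] [0.2098 0.9188 0.9937] 0.05737467706971906 6.4
[[-0.8821 -0.231   0.4105]
 [-0.2094  0.973   0.0975]
 [-0.422   0.     -0.9066]]
axis coord 0.10098437597488905 off [-0.0004  0.0013 -0.0001]
top [[262.5865 182.2271]
 [262.1906 181.195 ]
 [260.8532 176.1119]
 [261.0185 176.5417]] [(0.48, [261.0, 179.3])]
side [[285.48   136.8541]
 [287.739  142.1342]
 [299.2901 168.3411]
 [298.2756 165.9691]] [(0.46, [290.9, 139.3])]
```

View pics/2.png

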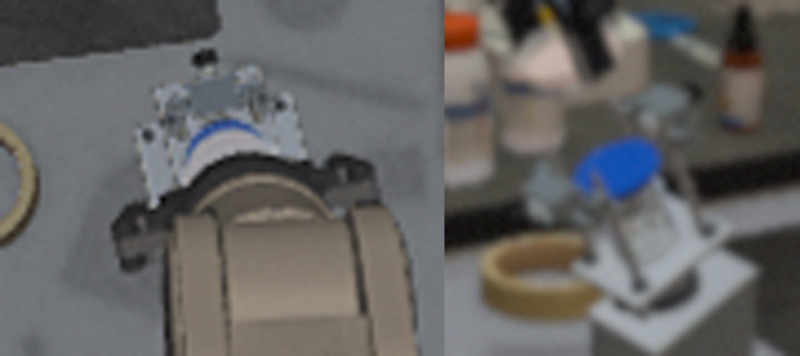

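Emit:
{"fn": "arm_command", "kwargs": {"series": [[0,0,0,0.84,0.1,-1.86,0.2],[0,0,0,1.69,0.29,-3.72,0.2],[0,0,0,1.69,0.29,-3.72,0.2],[0,0,0,1.69,0.29,-3.72,0.2]]}}

```text
time_s: 7.1
eef_pos: [0.5796, 0.0466, 0.2148]
tool_rot: [[-0.882, -0.23, 0.411], [-0.208, 0.973, 0.097], [-0.423, -0.0, -0.906]]
wrist_force: [-0.0, 0.6, -1.1]
finger_gap: 0.0577
```

```bash
cat > st.py <<'E'
from h import *
np.set_printoptions(precision=4,suppress=True)
s=arm.state();T=np.array(s["eef_pos"]);R=np.array(s["tool_rot"])
m=np.array([-.4114,-.0965,.9063]);O=np.array([.604,.053,.160]);x=np.array([.8824,.2070,.4226]);y=np.cross(m,x)
d=T-O;f=np.array(s["wrist_force"]);q=np.array(s["wrist_torque"])
B=np.array([x,y,m]);print("t",s["time_s"],"mag xyz mm",B@d*1e3,"F",B@f,"M",B@q,"gap",s["finger_gap"],"tool in mag",(B@R).round(3).tolist())
E
python3 - <<'E'
from st import *
p=eyes.read_camera("top");a=eyes.read_camera("side")
for n,q,(x,y) in(("top",p,(261,170)),("side",a,(302,168))):
    cv2.imwrite(f"pics/3{n}.png",q["img"])
A=cv2.resize(p["img"][140:220,210:310],(500,400),interpolation=2);B=cv2.resize(a["img"][140:200,270:330],(400,400),interpolation=2)
cv2.imwrite("pics/3.png",cv2.resize(np.hstack([A,B]),(800,356)))
E
```

```text
t 7.1 mag xyz mm [ 0.3004 -0.6185 60.3031] F [-0.3531  0.578  -1.064 ] M [-0.0217  0.46   -0.0564] gap 0.05771877728056605 tool in mag [[-1.0, -0.001, 0.0], [-0.001, 1.0, 0.0], [-0.0, 0.0, -1.0]]
```

View pics/3.png

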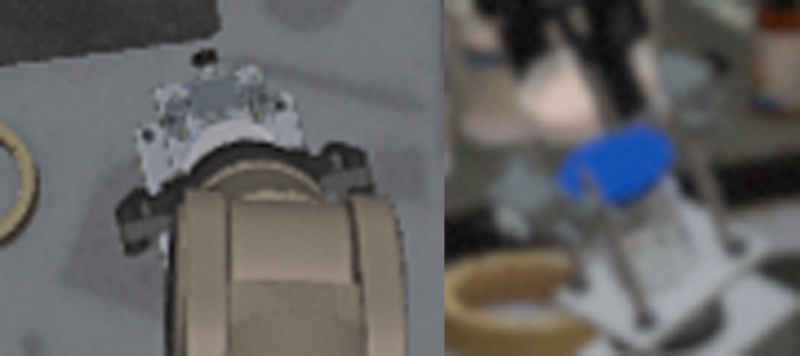

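Emit:
{"fn": "arm_command", "kwargs": {"series": [[0,0,0,0.21,0.1,-0.45,0.2],[0,0,0,0.41,0.15,-0.91,0.2],[0,0,0,0.62,0.2,-1.36,0.2],[0,0,0,0.62,0.2,-1.36,0.2]]}}

```text
time_s: 7.7
eef_pos: [0.5854, 0.0487, 0.1997]
tool_rot: [[-0.883, -0.23, 0.41], [-0.209, 0.973, 0.096], [-0.421, -0.001, -0.907]]
wrist_force: [-0.2, -0.2, -0.9]
finger_gap: 0.0576
```

```bash
python3 st.py
```

```text
t 7.7 mag xyz mm [-0.547   0.0457 44.0884] F [-0.5786 -0.1427 -0.6751] M [ 0.087   0.5769 -0.0234] gap 0.05763686893433112 tool in mag [[-1.0, -0.001, -0.002], [-0.001, 1.0, 0.0], [0.002, 0.0, -1.0]]
```

Emit:
{"fn": "arm_command", "kwargs": {"series": [[0,0,0,0.1,0.02,-0.18,0.2],[0,0,0,0.18,0.04,-0.36,0.2],[0,0,0,0.25,0.06,-0.54,0.2],[0,0,0,0.25,0.06,-0.54,0.2]]}}

```text
time_s: 8.2
eef_pos: [0.5874, 0.0489, 0.1944]
tool_rot: [[-0.883, -0.229, 0.409], [-0.208, 0.973, 0.096], [-0.42, -0.0, -0.907]]
wrist_force: [-3.4, -0.7, 0.5]
finger_gap: 0.0575
```

```bash
python3 st.py
```

```text
t 8.2 mag xyz mm [-0.9489 -0.1674 38.4235] F [-2.963   0.0575  1.8784] M [0.0599 1.1442 0.0093] gap 0.05745654201701434 tool in mag [[-1.0, -0.001, -0.003], [-0.001, 1.0, 0.0], [0.003, 0.0, -1.0]]
```

Emit:
{"fn": "arm_command", "kwargs": {"series": [[0,0,0,0.08,0.02,-0.18,0.2],[0,0,0,0.12,0.03,-0.27,0.2],[0,0,0,0.12,0.03,-0.27,0.2]]}}

```text
time_s: 8.57
eef_pos: [0.5887, 0.0494, 0.1919]
tool_rot: [[-0.883, -0.23, 0.409], [-0.208, 0.973, 0.096], [-0.421, -0.0, -0.907]]
wrist_force: [-4.3, -0.5, 1.0]
finger_gap: 0.0575
```

```bash
python3 st.py
```

```text
t 8.575 mag xyz mm [-0.7716  0.0166 35.5452] F [-3.5106  0.4726  2.7452] M [ 0.0788  1.2516 -0.0244] gap 0.05754488018967552 tool in mag [[-1.0, -0.001, -0.002], [-0.001, 1.0, 0.0], [0.002, 0.0, -1.0]]
```

Emit:
{"fn": "arm_command", "kwargs": {"series": [[0,0,0,-0.1,-0.02,-0.05,0.2],[0,0,0,-0.1,-0.02,-0.05,0.2]]}}

```text
time_s: 8.82
eef_pos: [0.5884, 0.0493, 0.1919]
tool_rot: [[-0.882, -0.23, 0.411], [-0.208, 0.973, 0.096], [-0.422, -0.001, -0.907]]
wrist_force: [-3.0, -0.8, 0.9]
finger_gap: 0.0575
```

```bash
python3 st.py
```

```text
t 8.825 mag xyz mm [-1.0527 -0.0478 35.7298] F [-2.4499 -0.061   2.1152] M [ 0.0638  1.0256 -0.0341] gap 0.057531352792182924 tool in mag [[-1.0, -0.001, -0.001], [-0.001, 1.0, 0.0], [0.001, 0.0, -1.0]]
```

Emit:
{"fn": "arm_command", "kwargs": {"series": [[0,0,0,0.08,0.02,-0.18,0.2],[0,0,0,0.08,0.02,-0.18,0.2]]}}

```text
time_s: 9.07
eef_pos: [0.5895, 0.0498, 0.1904]
tool_rot: [[-0.882, -0.23, 0.412], [-0.208, 0.973, 0.097], [-0.423, -0.0, -0.906]]
wrist_force: [-2.5, 0.7, 0.7]
finger_gap: 0.0577
```

```bash
python3 st.py
```

```text
t 9.075 mag xyz mm [-0.6007  0.1695 33.8472] F [-1.7756  1.2461  1.5707] M [0.2326 0.9345 0.0513] gap 0.05765367245336185 tool in mag [[-1.0, -0.001, 0.0], [-0.001, 1.0, 0.0], [-0.0, 0.0, -1.0]]
```

Emit:
{"fn": "arm_command", "kwargs": {"series": [[0,0,0,0.04,0.01,-0.2,0.2],[0,0,0,0.08,0.02,-0.38,0.2],[0,0,0,0.08,0.02,-0.38,0.2]]}}

```text
time_s: 9.45
eef_pos: [0.5904, 0.0497, 0.1862]
tool_rot: [[-0.882, -0.229, 0.412], [-0.208, 0.973, 0.096], [-0.423, -0.001, -0.906]]
wrist_force: [-0.1, -0.5, -2.3]
finger_gap: 0.0576
```

```bash
python3 st.py
```

```text
t 9.45 mag xyz mm [-1.6174 -0.1218 29.6825] F [-1.2067 -0.4421 -1.9825] M [0.0547 0.5756 0.0037] gap 0.05761337444239364 tool in mag [[-1.0, -0.001, 0.0], [-0.001, 1.0, -0.0], [-0.0, -0.0, -1.0]]
```

Emit:
{"fn": "arm_command", "kwargs": {"series": [[0,0,0,0.08,0.02,-0.18,0.2],[0,0,0,0.16,0.04,-0.36,0.2],[0,0,0,0.16,0.04,-0.36,0.2]]}}

```text
time_s: 9.82
eef_pos: [0.5921, 0.05, 0.1831]
tool_rot: [[-0.882, -0.229, 0.412], [-0.208, 0.973, 0.096], [-0.423, -0.001, -0.906]]
wrist_force: [-0.3, -0.5, 0.9]
finger_gap: 0.0577
```

```bash
python3 st.py
```

```text
t 9.825 mag xyz mm [-1.3166 -0.1916 26.1077] F [-0.0206 -0.3686  1.0027] M [-0.1314  0.4591 -0.008 ] gap 0.05768900154723483 tool in mag [[-1.0, -0.001, 0.001], [-0.001, 1.0, -0.0], [-0.001, -0.0, -1.0]]
```

Emit:
{"fn": "arm_command", "kwargs": {"series": [[0,0,0,0.08,0.02,-0.18,0.2],[0,0,0,0.12,0.03,-0.27,0.2],[0,0,0,0.12,0.03,-0.27,0.2]]}}

```text
time_s: 10.2
eef_pos: [0.5933, 0.0503, 0.1803]
tool_rot: [[-0.882, -0.229, 0.412], [-0.208, 0.973, 0.096], [-0.423, -0.001, -0.906]]
wrist_force: [-1.6, -0.1, 3.8]
finger_gap: 0.0571
```

```bash
python3 st.py; python3 - <<'E'
from h import *
p=eyes.read_camera("top");a=eyes.read_camera("side")
A=cv2.resize(p["img"][140:220,210:290],(400,400),interpolation=2);B=cv2.resize(a["img"][145:195,275:325],(400,400),interpolation=2)
cv2.imwrite("pics/4.png",np.hstack([A,B]))
E
```

```text
t 10.2 mag xyz mm [-1.3551 -0.1748 23.0822] F [0.1013 0.2453 4.091 ] M [-0.2136  0.3605 -0.0204] gap 0.05710807155416046 tool in mag [[-1.0, -0.001, 0.001], [-0.001, 1.0, -0.0], [-0.001, -0.0, -1.0]]
```

View pics/4.png

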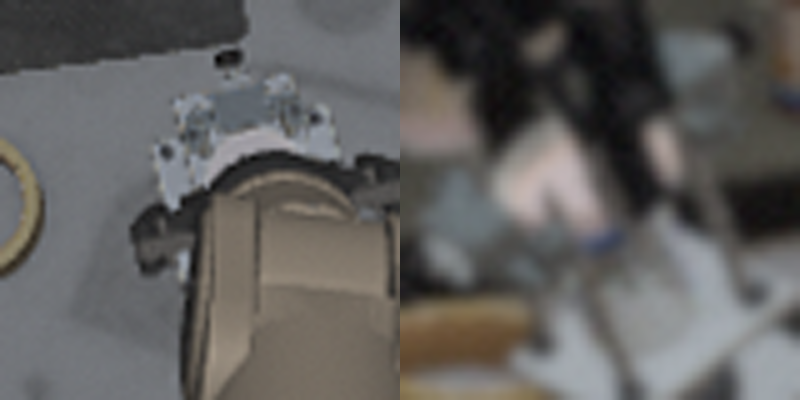

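Emit:
{"fn": "arm_command", "kwargs": {"series": [[0,0,0,0.08,0.02,-0.18,0.2],[0,0,0,0.16,0.04,-0.36,0.2],[0,0,0,0.16,0.04,-0.36,0.2]]}}

```text
time_s: 10.68
eef_pos: [0.5948, 0.0507, 0.1766]
tool_rot: [[-0.882, -0.229, 0.412], [-0.208, 0.973, 0.096], [-0.423, -0.001, -0.906]]
wrist_force: [-0.1, -1.9, 3.8]
finger_gap: 0.0576
```

```bash
python3 st.py
```

```text
t 10.675 mag xyz mm [-1.6013 -0.0981 19.0607] F [ 1.1554 -1.7962  3.6569] M [-0.2698  0.2459  0.001 ] gap 0.05760120916634581 tool in mag [[-1.0, -0.001, 0.0], [-0.001, 1.0, -0.0], [-0.0, -0.0, -1.0]]
```

Emit:
{"fn": "arm_command", "kwargs": {"series": [[0,0,0,0.08,0.02,-0.18,0.2],[0,0,0,0.16,0.04,-0.36,0.2],[0,0,0,0.16,0.04,-0.36,0.2]]}}

```text
time_s: 11.05
eef_pos: [0.5964, 0.0511, 0.1731]
tool_rot: [[-0.882, -0.229, 0.412], [-0.208, 0.973, 0.096], [-0.423, -0.001, -0.906]]
wrist_force: [-1.3, -0.6, 5.1]
finger_gap: 0.0575
```

```bash
python3 st.py
```

```text
t 11.05 mag xyz mm [-1.596  -0.082  15.1587] F [ 0.9084 -0.3227  5.2303] M [-0.3682  0.2439  0.04  ] gap 0.057500873752807505 tool in mag [[-1.0, -0.001, 0.0], [-0.001, 1.0, -0.0], [-0.0, -0.0, -1.0]]
```

Emit:
{"fn": "arm_command", "kwargs": {"series": [[0,0,0,0.08,0.02,-0.18,0.2],[0,0,0,0.16,0.04,-0.36,0.2],[0,0,0,0.16,0.04,-0.36,0.2]]}}

```text
time_s: 11.42
eef_pos: [0.598, 0.0515, 0.1696]
tool_rot: [[-0.882, -0.229, 0.412], [-0.208, 0.973, 0.096], [-0.423, -0.001, -0.906]]
wrist_force: [-1.4, -1.4, 4.9]
finger_gap: 0.0574
```

```bash
python3 st.py
```

```text
t 11.425 mag xyz mm [-1.5764 -0.1055 11.2757] F [ 0.5341 -1.0385  5.1961] M [-0.3191  0.2605  0.0032] gap 0.05735053427893926 tool in mag [[-1.0, -0.001, 0.0], [-0.001, 1.0, -0.0], [-0.0, -0.0, -1.0]]
```

Emit:
{"fn": "arm_command", "kwargs": {"series": [[0,0,0,-0.08,-0.02,0.18,0.2],[0,0,0,-0.12,-0.03,0.27,0.2],[0,0,0,-0.12,-0.03,0.27,0.2]]}}

```text
time_s: 11.8
eef_pos: [0.5967, 0.0512, 0.1723]
tool_rot: [[-0.882, -0.229, 0.412], [-0.208, 0.973, 0.096], [-0.423, -0.001, -0.906]]
wrist_force: [-0.1, -1.3, 6.2]
finger_gap: 0.0577
```

```bash
python3 st.py
```

```text
t 11.8 mag xyz mm [-1.6279 -0.1041 14.3758] F [ 2.2766 -1.2077  5.7244] M [-0.3499  0.1907  0.0447] gap 0.05767646207636973 tool in mag [[-1.0, -0.001, 0.0], [-0.001, 1.0, -0.0], [-0.0, -0.0, -1.0]]
```

Emit:
{"fn": "arm_command", "kwargs": {"series": [[0,0,0,-0.04,-0.01,0.09,0.2],[0,0,0,-0.08,-0.02,0.18,0.2],[0,0,0,-0.08,-0.02,0.18,0.2]]}}

```text
time_s: 12.18
eef_pos: [0.5958, 0.051, 0.1741]
tool_rot: [[-0.882, -0.229, 0.412], [-0.208, 0.973, 0.096], [-0.423, -0.001, -0.906]]
wrist_force: [0.3, -1.3, 6.2]
finger_gap: 0.0573
```

```bash
python3 st.py
```

```text
t 12.175 mag xyz mm [-1.6658 -0.077  16.2944] F [ 2.6089 -1.3454  5.6672] M [-0.4057  0.1435  0.0194] gap 0.05733595372243244 tool in mag [[-1.0, -0.001, 0.0], [-0.001, 1.0, -0.0], [-0.0, -0.0, -1.0]]
```

Emit:
{"fn": "arm_command", "kwargs": {"series": [[0,0,0,-0.04,-0.01,0.09,0.2],[0,0,0,-0.06,-0.02,0.14,0.2],[0,0,0,-0.06,-0.02,0.14,0.2]]}}

```text
time_s: 12.55
eef_pos: [0.5954, 0.051, 0.1746]
tool_rot: [[-0.882, -0.23, 0.411], [-0.209, 0.973, 0.096], [-0.422, -0.001, -0.906]]
wrist_force: [6.4, -1.0, -2.6]
finger_gap: 0.0575
```

```bash
python3 st.py
```

```text
t 12.55 mag xyz mm [-1.8218  0.0578 16.9829] F [ 4.3461 -2.4176 -4.9281] M [-0.497  -0.3781 -0.0829] gap 0.05747489161713756 tool in mag [[-1.0, -0.002, -0.0], [-0.002, 1.0, -0.001], [0.0, -0.001, -1.0]]
```

Emit:
{"fn": "arm_command", "kwargs": {"series": [[0,0,0,0.2,0.05,-0.25,0.2],[0,0,0,0.31,0.08,-0.5,0.2],[0,0,0,0.31,0.08,-0.5,0.2],[0,0,0,0.17,0.04,-0.17,0.2],[0,0,0,0.17,0.04,-0.17,0.2]]}}

```text
time_s: 13.18
eef_pos: [0.5961, 0.0512, 0.1734]
tool_rot: [[-0.883, -0.23, 0.41], [-0.208, 0.973, 0.097], [-0.421, -0.0, -0.907]]
wrist_force: [-1.6, -2.1, 4.0]
finger_gap: 0.0571
```

```bash
python3 st.py
```

```text
t 13.175 mag xyz mm [-1.7145  0.0813 15.5718] F [-0.1864 -1.673   4.456 ] M [-0.4602  0.6175 -0.0364] gap 0.05713713377836089 tool in mag [[-1.0, -0.001, -0.002], [-0.001, 1.0, 0.0], [0.002, 0.0, -1.0]]
```

Emit:
{"fn": "arm_command", "kwargs": {"series": [[0,0,0,0,0,0,0.5],[0,0,0,0,0,0,0.7],[0,0,0,0,0,0,0.7],[0,0,0,0,0,0,0.7]]}}

```text
time_s: 13.68
eef_pos: [0.5965, 0.0516, 0.1732]
tool_rot: [[-0.882, -0.23, 0.41], [-0.209, 0.973, 0.097], [-0.422, -0.0, -0.907]]
wrist_force: [0.5, -0.3, -0.2]
finger_gap: 0.0724
```

```bash
python3 st.py
```

```text
t 13.675 mag xyz mm [-1.3112  0.3323 15.1545] F [ 0.2285 -0.441  -0.3791] M [ 0.0427  0.4164 -0.0181] gap 0.07235088136676857 tool in mag [[-1.0, -0.002, -0.001], [-0.002, 1.0, 0.0], [0.001, 0.0, -1.0]]
```

Emit:
{"fn": "arm_command", "kwargs": {"series": [[0,0,0,-0.6,-0.15,1.4,0.7],[0,0,0,-1.65,-0.39,3.63,0.7],[0,0,0,-3.3,-0.8,7.2,0.7],[-1.4,6.1,0,-5.5,-3,9,0.7],[-2.9,12.2,0,-8,-6,8,0.7],[-4.3,18.3,0,-11,-10,4,0.7],[-5.7,24.3,0,-12.6,-12.3,-2,0.65],[-5.7,24.3,0,-12.6,-12.3,-8,0.65],[-5.7,24.3,0,-12.6,-12.3,-11.3,0.65],[-5.7,24.3,0,-12.6,-12.3,-11.3,0.65]]}}

```text
time_s: 14.92
eef_pos: [0.4687, -0.0718, 0.0592]
tool_rot: [[-0.973, -0.229, -0.005], [-0.229, 0.973, -0.001], [0.005, 0.001, -1.0]]
wrist_force: [0.4, -0.6, 0.3]
finger_gap: 0.0703
```

```bash
python3 - <<'E'
from st import *
print(T,R)
p=eyes.read_camera("top");a=eyes.read_camera("side")
for n,q in(("top",p),("side",a)):
  print(n,[(r["score"],r["position"],at_z(q,r["position"],.0075)) for r in place_of("plate_b_center",q)[:3]],proj(q,[O+.0078*m-.0075*m]))
A=cv2.resize(p["img"][145:205,230:290],(400,400),interpolation=2);B=cv2.resize(a["img"][145:195,275:325],(400,400),interpolation=2)
C=cv2.resize(a["img"][200:280,220:320],(250,200),interpolation=2)
I=np.hstack([A,B]);cv2.imwrite("pics/5.png",np.vstack([I,np.pad(C,((0,0),(0,550),(0,0)))]))
E
```

```text
t 14.925 mag xyz mm [-187.793   -90.5665  -23.7046] F [ 0.4109 -0.7138  0.1943] M [-0.048  -0.0434 -0.0272] gap 0.0703221654624792 tool in mag [[-0.904, -0.0, -0.427], [-0.001, 1.0, 0.001], [0.427, 0.001, -0.904]]
[ 0.4687 -0.0718  0.0592] [[-0.9734 -0.2292 -0.005 ]
 [-0.2292  0.9734 -0.0005]
 [ 0.005   0.0006 -1.    ]]
top [] [[260.8593 176.1279]]
side [(0.92, [266.9, 252.1], array([ 0.4694, -0.07  ,  0.0075])), (0.25, [243.1, 292.1], array([ 0.37  , -0.2027,  0.0075]))] [[299.2523 168.2525]]
```

View pics/5.png

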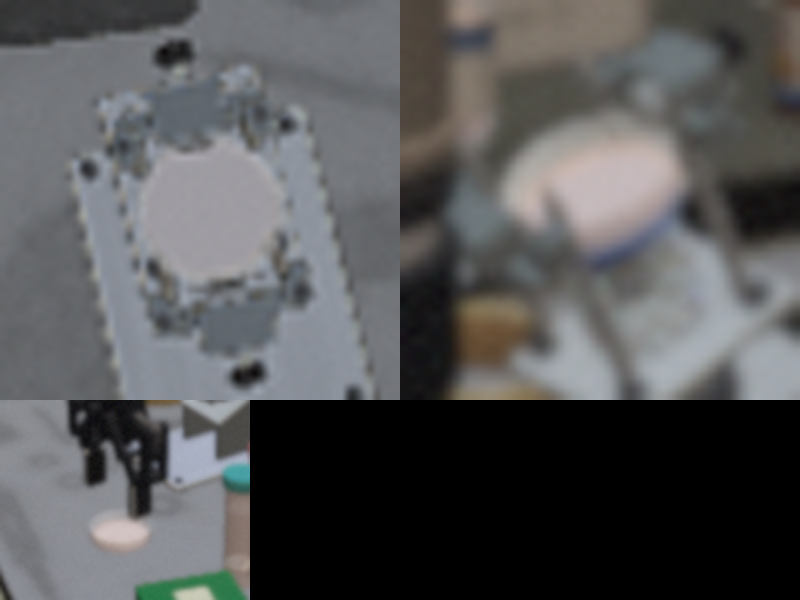

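```bash
cat > lid.py <<'E'
from st import *
def lid():
  for n in("top","side"):
    q=eyes.read_camera(n); L=[]
    for u in np.linspace(-20,20,9):
        for v in np.linspace(-20,20,9):
            if u*u+v*v<500:
                X=at_depth(q,proj(q,O+.0078*m+u*1e-3*x+v*1e-3*y)[0]); L.append(np.array([x,y,m])@(X-O)*1e3)
    L=np.array(L);L=L[abs(L[:,2]-8)<25]
    A=np.c_[L[:,:2],np.ones(len(L))];c=np.linalg.lstsq(A,L[:,2],rcond=None)[0]
    print(n,"lid height at centre mm (slopes x,y)",c[2],c[:2],"median",np.median(L[:,2]),len(L))
lid()
E
python3 lid.py
```

```text
t 15.125 mag xyz mm [-183.0463  -91.4143  -22.1699] F [ 0.0234 -0.9021 -0.3201] M [-0.0425 -0.0264 -0.0016] gap 0.07081138760406672 tool in mag [[-0.908, -0.002, -0.419], [-0.001, 1.0, -0.001], [0.419, -0.0, -0.908]]
top lid height at centre mm (slopes x,y) 9.118276216397204 [ 0.0022 -0.0267] median 9.072072222500578 61
side lid height at centre mm (slopes x,y) 8.963293658418662 [-0.1659 -0.1173] median 8.149968984993345 61
```

Emit:
{"fn": "arm_command", "kwargs": {"series": [[0,0,0,0.1,0.05,-1.5,0.65],[0,0,0,0.1,0.05,-3,0.65],[0,0,0,0.1,0.05,-3.55,0.65],[0,0,0,0.1,0.05,-3.55,0.65],[0,0,0,0.1,0.05,-3.55,0.4],[0,0,0,0.1,0.05,-3.55,0.2],[0,0,0,0.1,0.05,-3.55,0.2],[0,0,0,0.1,0.05,-3.55,0.2]], "squeeze": 40}}

```text
time_s: 16.23
eef_pos: [0.472, -0.0713, 0.0254]
tool_rot: [[-0.973, -0.229, 0.001], [-0.229, 0.973, 0.0], [-0.001, -0.0, -1.0]]
wrist_force: [-1.6, -0.7, 5.9]
finger_gap: 0.0579
```

Emit:
{"fn": "arm_command", "kwargs": {"series": [[0,0,0,0,0,0,0.2],[0,0,0,0,0,2,0.2],[0,0,0,0,0,6,0.2],[0,0,0,0,0,11,0.2],[0,0,0,0,1,17,0.2],[1.4,-6.1,0,1,4,22,0.2],[2.9,-12.2,0,3,7,23,0.2],[4.3,-18.3,0,6,10,23,0.2],[5.7,-24.3,0,9,11.6,23,0.2],[5.7,-24.3,0,9.6,11.6,21.7,0.2]], "squeeze": 60}}

```text
time_s: 17.48
eef_pos: [0.5678, 0.0466, 0.242]
tool_rot: [[-0.881, -0.232, 0.412], [-0.21, 0.973, 0.099], [-0.424, 0.0, -0.906]]
wrist_force: [0.6, -0.3, -0.9]
finger_gap: 0.0571
```

Emit:
{"fn": "arm_command", "kwargs": {"series": [[0,0,0,0,0,0,0.2],[0,0,0,0,0,0,0.2],[0,0,0,0,0,0,0.2]]}}

```text
time_s: 17.85
eef_pos: [0.5678, 0.0447, 0.2425]
tool_rot: [[-0.882, -0.229, 0.412], [-0.208, 0.973, 0.097], [-0.423, -0.0, -0.906]]
wrist_force: [-0.6, 0.1, 0.6]
finger_gap: 0.0574
```

```bash
python3 st.py
```

```text
t 17.85 mag xyz mm [ 1.1809  0.1531 90.4381] F [-0.2081  0.2091  0.7839] M [-0.0021  0.4445  0.0162] gap 0.05741675358640872 tool in mag [[-1.0, -0.001, 0.0], [-0.001, 1.0, 0.0], [-0.0, 0.0, -1.0]]
```

Emit:
{"fn": "arm_command", "kwargs": {"series": [[0,0,0,0.7,0.17,-1.63,0.2],[0,0,0,1.1,0.26,-2.5,0.2],[0,0,0,1.44,0.34,-3.28,0.2],[0,0,0,1.44,0.34,-3.28,0.2],[0,0,0,1.44,0.34,-3.28,0.2]]}}

```text
time_s: 18.48
eef_pos: [0.5822, 0.0482, 0.2094]
tool_rot: [[-0.882, -0.229, 0.411], [-0.208, 0.973, 0.096], [-0.422, -0.0, -0.906]]
wrist_force: [-0.7, -0.1, 0.7]
finger_gap: 0.0577
```

```bash
python3 st.py
```

```text
t 18.475 mag xyz mm [ 0.664   0.2532 54.2249] F [-0.299   0.0861  0.9592] M [0.0307 0.4774 0.0009] gap 0.057706818904532775 tool in mag [[-1.0, -0.001, -0.0], [-0.001, 1.0, 0.0], [0.0, 0.0, -1.0]]
```

Emit:
{"fn": "arm_command", "kwargs": {"series": [[0,0,0,0.16,0.04,-0.36,0.2],[0,0,0,0.33,0.08,-0.73,0.2],[0,0,0,0.49,0.12,-1.09,0.2],[0,0,0,0.49,0.12,-1.09,0.2]]}}

```text
time_s: 18.98
eef_pos: [0.5868, 0.0494, 0.1977]
tool_rot: [[-0.883, -0.23, 0.41], [-0.208, 0.973, 0.096], [-0.421, -0.001, -0.907]]
wrist_force: [0.6, -0.6, -0.4]
finger_gap: 0.0574
```

```bash
python3 st.py
```

```text
t 18.975 mag xyz mm [ 0.0246  0.4496 41.5808] F [ 0.2602 -0.6939 -0.5244] M [-0.0035  0.5003 -0.0368] gap 0.05737525599625961 tool in mag [[-1.0, -0.001, -0.002], [-0.001, 1.0, -0.0], [0.002, -0.0, -1.0]]
```

Emit:
{"fn": "arm_command", "kwargs": {"series": [[0,0,0,0.1,0.03,-0.27,0.2],[0,0,0,0.2,0.05,-0.54,0.2],[0,0,0,0.2,0.05,-0.54,0.2]]}}

```text
time_s: 19.35
eef_pos: [0.5893, 0.0499, 0.193]
tool_rot: [[-0.882, -0.229, 0.411], [-0.208, 0.973, 0.096], [-0.423, -0.0, -0.906]]
wrist_force: [-1.8, -0.2, 1.7]
finger_gap: 0.0572
```

```bash
python3 st.py
```

```text
t 19.35 mag xyz mm [ 0.2929  0.3126 36.2859] F [-0.8808  0.2606  2.3023] M [-0.0039  0.5065 -0.0618] gap 0.05722360582613254 tool in mag [[-1.0, -0.001, -0.0], [-0.001, 1.0, -0.0], [-0.0, -0.0, -1.0]]
```

Emit:
{"fn": "arm_command", "kwargs": {"series": [[0,0,0,0.08,0.02,-0.18,0.2],[0,0,0,0.16,0.04,-0.36,0.2],[0,0,0,0.16,0.04,-0.36,0.2]]}}

```text
time_s: 19.73
eef_pos: [0.5912, 0.0503, 0.1896]
tool_rot: [[-0.882, -0.229, 0.412], [-0.208, 0.973, 0.096], [-0.423, -0.001, -0.906]]
wrist_force: [-1.4, -1.0, 3.0]
finger_gap: 0.057
```

```bash
python3 st.py
```

```text
t 19.725 mag xyz mm [ 0.6106  0.2763 32.3818] F [-0.1177 -0.6173  3.3718] M [-0.1256  0.357   0.0188] gap 0.05701731626293253 tool in mag [[-1.0, -0.001, 0.001], [-0.001, 1.0, -0.0], [-0.001, -0.0, -1.0]]
```

Well centred, low forces. Continue.

Emit:
{"fn": "arm_command", "kwargs": {"series": [[0,0,0,0.08,0.02,-0.18,0.2],[0,0,0,0.16,0.04,-0.36,0.2],[0,0,0,0.25,0.06,-0.54,0.2],[0,0,0,0.25,0.06,-0.54,0.2]]}}

```text
time_s: 20.23
eef_pos: [0.5936, 0.0508, 0.1842]
tool_rot: [[-0.882, -0.229, 0.412], [-0.208, 0.973, 0.096], [-0.423, -0.001, -0.906]]
wrist_force: [-0.8, -0.1, 3.2]
finger_gap: 0.0578
```

```bash
python3 st.py
```

```text
t 20.225 mag xyz mm [ 0.6323  0.2419 26.4141] F [0.6326 0.1213 3.2802] M [-0.2407  0.2805  0.0415] gap 0.05782747700925682 tool in mag [[-1.0, -0.001, 0.001], [-0.001, 1.0, -0.0], [-0.001, -0.0, -1.0]]
```

Emit:
{"fn": "arm_command", "kwargs": {"series": [[0,0,0,0.08,0.02,-0.18,0.2],[0,0,0,0.16,0.04,-0.36,0.2],[0,0,0,0.16,0.04,-0.36,0.2]]}}

```text
time_s: 20.6
eef_pos: [0.5952, 0.0512, 0.1806]
tool_rot: [[-0.882, -0.229, 0.412], [-0.208, 0.973, 0.096], [-0.423, -0.001, -0.906]]
wrist_force: [0.8, -0.9, 4.3]
finger_gap: 0.0572
```

```bash
python3 st.py
```

```text
t 20.6 mag xyz mm [ 0.6127  0.2505 22.4677] F [ 2.3772 -1.0215  3.654 ] M [-0.2609  0.2845 -0.0313] gap 0.057199975382698234 tool in mag [[-1.0, -0.001, 0.001], [-0.001, 1.0, -0.0], [-0.001, -0.0, -1.0]]
```

Emit:
{"fn": "arm_command", "kwargs": {"series": [[0,0,0,0.08,0.02,-0.18,0.2],[0,0,0,0.16,0.04,-0.36,0.2],[0,0,0,0.16,0.04,-0.36,0.2]]}}

```text
time_s: 20.98
eef_pos: [0.5969, 0.0516, 0.1769]
tool_rot: [[-0.882, -0.229, 0.412], [-0.208, 0.973, 0.096], [-0.423, -0.001, -0.906]]
wrist_force: [0.8, -0.8, 3.0]
finger_gap: 0.0575
```

```bash
python3 st.py
```

```text
t 20.975 mag xyz mm [ 0.5606  0.2599 18.4089] F [ 1.806  -0.9828  2.4238] M [-0.3031  0.0954 -0.0085] gap 0.05748646295069905 tool in mag [[-1.0, -0.001, 0.001], [-0.001, 1.0, -0.001], [-0.001, -0.001, -1.0]]
```

Emit:
{"fn": "arm_command", "kwargs": {"series": [[0,0,0,0.06,0.02,-0.14,0.2],[0,0,0,0.12,0.03,-0.27,0.2],[0,0,0,0.12,0.03,-0.27,0.2]]}}

```text
time_s: 21.35
eef_pos: [0.598, 0.0518, 0.1745]
tool_rot: [[-0.882, -0.229, 0.412], [-0.208, 0.973, 0.096], [-0.423, -0.001, -0.906]]
wrist_force: [-1.9, -1.6, 6.3]
finger_gap: 0.0577
```

```bash
python3 st.py
```

```text
t 21.35 mag xyz mm [ 0.5865  0.22   15.6936] F [ 0.6229 -1.1591  6.6982] M [-0.2561  0.2124  0.0848] gap 0.057666807555368516 tool in mag [[-1.0, -0.001, 0.001], [-0.001, 1.0, -0.0], [-0.001, -0.0, -1.0]]
```

Emit:
{"fn": "arm_command", "kwargs": {"series": [[0,0,0,0.07,0.02,-0.16,0.2],[0,0,0,0.07,0.02,-0.16,0.2],[0,0,0,0,0,0,0.2],[0,0,0,0,0,0,0.2]]}}

```text
time_s: 21.85
eef_pos: [0.5979, 0.0519, 0.1746]
tool_rot: [[-0.882, -0.229, 0.412], [-0.208, 0.973, 0.097], [-0.423, -0.001, -0.906]]
wrist_force: [-1.7, -1.0, 7.2]
finger_gap: 0.0579
```

```bash
python3 st.py
```

```text
t 21.85 mag xyz mm [ 0.604   0.2802 15.8505] F [ 1.3787 -0.6307  7.3344] M [-0.2374  0.2286  0.0246] gap 0.057855707212436935 tool in mag [[-1.0, -0.001, 0.001], [-0.001, 1.0, -0.0], [-0.001, -0.0, -1.0]]
```

Emit:
{"fn": "arm_command", "kwargs": {"series": [[0,0,0,-0.06,-0.02,0.14,0.2],[0,0,0,-0.06,-0.02,0.14,0.2],[0,0,0,-0.06,-0.02,0.14,0.2]]}}

```text
time_s: 22.22
eef_pos: [0.5974, 0.0517, 0.176]
tool_rot: [[-0.882, -0.229, 0.412], [-0.208, 0.973, 0.097], [-0.423, -0.001, -0.906]]
wrist_force: [-1.7, -1.7, 4.8]
finger_gap: 0.0572
```

```bash
python3 st.py
```

```text
t 22.225 mag xyz mm [ 0.6065  0.2295 17.3159] F [ 0.2058 -1.2353  5.2359] M [-0.2948  0.2231  0.0189] gap 0.057234171111833404 tool in mag [[-1.0, -0.001, 0.001], [-0.001, 1.0, -0.0], [-0.001, -0.0, -1.0]]
```

Emit:
{"fn": "arm_command", "kwargs": {"series": [[0,0,0,-0.04,-0.01,0.09,0.2],[0,0,0,-0.06,-0.02,0.14,0.2],[0,0,0,-0.06,-0.02,0.14,0.2]]}}

```text
time_s: 22.6
eef_pos: [0.5969, 0.0516, 0.177]
tool_rot: [[-0.882, -0.229, 0.412], [-0.208, 0.973, 0.096], [-0.423, -0.001, -0.906]]
wrist_force: [1.6, -1.0, 2.5]
finger_gap: 0.0571
```

```bash
python3 st.py
```

```text
t 22.6 mag xyz mm [ 0.5747  0.2627 18.454 ] F [ 2.2811 -1.3371  1.6592] M [-0.4265 -0.1242  0.0227] gap 0.05712662654024063 tool in mag [[-1.0, -0.001, 0.001], [-0.001, 1.0, -0.0], [-0.001, -0.0, -1.0]]
```

Emit:
{"fn": "arm_command", "kwargs": {"series": [[0,0,0,-0.03,-0.01,0.07,0.2],[0,0,0,-0.03,-0.01,0.07,0.2]]}}

```text
time_s: 22.85
eef_pos: [0.5967, 0.0515, 0.1772]
tool_rot: [[-0.882, -0.229, 0.412], [-0.208, 0.973, 0.096], [-0.423, -0.002, -0.906]]
wrist_force: [7.7, -0.4, -4.4]
finger_gap: 0.0571
```

```bash
python3 st.py
```

```text
t 22.85 mag xyz mm [ 0.5286  0.2432 18.6781] F [ 4.8835 -2.1152 -7.1606] M [-0.5344 -0.5944 -0.0332] gap 0.05711386759515823 tool in mag [[-1.0, -0.002, 0.001], [-0.002, 1.0, -0.001], [-0.001, -0.001, -1.0]]
```

Emit:
{"fn": "arm_command", "kwargs": {"series": [[0,0,0,0.09,0.02,-0.2,0.2],[0,0,0,0.15,0.04,-0.33,0.2],[0,0,0,0.15,0.04,-0.33,0.2],[0,0,0,0.08,0.02,-0.18,0.2],[0,0,0,0.08,0.02,-0.18,0.2],[0,0,0,0.08,0.02,-0.18,0.5],[0,0,0,0.08,0.02,-0.18,0.7],[0,0,0,0.08,0.02,-0.18,0.7],[0,0,0,0.08,0.02,-0.18,0.7]]}}

```text
time_s: 23.98
eef_pos: [0.5964, 0.0518, 0.1752]
tool_rot: [[-0.883, -0.23, 0.41], [-0.209, 0.973, 0.096], [-0.421, -0.0, -0.907]]
wrist_force: [-0.0, -0.1, -0.9]
finger_gap: 0.0724
```

```bash
python3 st.py
```

```text
t 23.975 mag xyz mm [-0.5521  0.6131 17.0033] F [-0.4085 -0.1198 -0.7657] M [0.0067 0.4323 0.0164] gap 0.072350323341792 tool in mag [[-1.0, -0.001, -0.002], [-0.001, 1.0, 0.0], [0.002, 0.0, -1.0]]
```

Emit:
{"fn": "arm_command", "kwargs": {"series": [[0,0,0,-0.6,-0.15,1.4,0.7],[0,0,0,-1.65,-0.39,3.63,0.7],[0,0,0,-3.3,-0.8,7.2,0.7],[0,0,0,-6,-2,11,0.7],[0,0,0,-9,-6,13,0.7],[0,0,0,-12,-12,13,0.7],[0,0,0,-15,-17,13,0.7],[0,0,0,-15,-17,13,0.7]]}}

```text
time_s: 24.98
eef_pos: [0.4448, -0.1224, 0.3056]
tool_rot: [[-0.884, -0.222, 0.412], [-0.2, 0.975, 0.096], [-0.424, 0.003, -0.906]]
wrist_force: [0.3, 0.7, 0.3]
finger_gap: 0.0726
```

```bash
python3 lid.py; python3 - <<'E'
from h import *
p=eyes.read_camera("top");a=eyes.read_camera("side")
A=cv2.resize(p["img"][145:205,230:290],(400,400),interpolation=2);B=cv2.resize(a["img"][150:195,275:320],(400,400),interpolation=2)
cv2.imwrite("pics/6.png",np.hstack([A,B]))
E
```

```text
t 24.975 mag xyz mm [-115.2285 -134.4544  214.4037] F [0.5887 0.6499 0.1063] M [0.0924 0.4206 0.0135] gap 0.07264410358959747 tool in mag [[-1.0, 0.007, 0.001], [0.007, 1.0, -0.0], [-0.001, -0.0, -1.0]]
top lid height at centre mm (slopes x,y) 8.79920818823507 [-0.0088 -0.0224] median 9.01541317969293 60
side lid height at centre mm (slopes x,y) 9.000148089913507 [-0.1811 -0.1221] median 8.337683593408322 61
```

View pics/6.png

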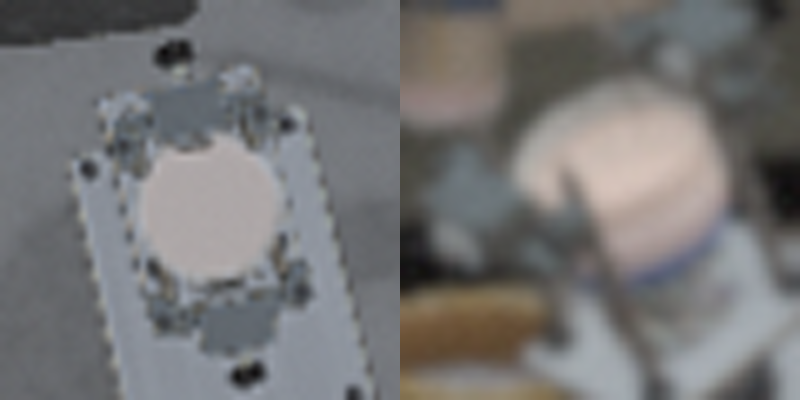

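```bash
python3 -c "
from workcell import job
print(job.sign_off())"
```

```text
the job is handed in; nothing more can be done
None
```

Both pink plates are in the magazine, plate A first and plate B on top of it, and the job was handed in at about 25 s with the arm clear of the stand.

- **Catch height:** the column turned out to be clamped about 8 mm above mid height. The camera depth readings and the feel of the catches agreed on this.
- **Catches holding:** after pressing each plate past the catches I pulled it gently back up. Both times the axial force reversed at the catch level, from about +6 N to −5 N for plate A and from +5 N to −7 N for plate B. After release the lid stood at that level both times, about 9 mm by camera. The top view showed it level; the side-view fit showed a slope of about 0.17 both times, which I took for noise at that low angle.
- **Follower:** I pressed about 5 mm past the catches with plate A and 3 mm with plate B. That puts the follower at roughly 29 of its 34 mm at the deepest, so it did not reach the bottom stop. The follower itself could not be read directly.
- **Not checked:** I could not tell from force alone whether the front and rear catch each snapped out separately. I rely on the lid lying level for that. The measured pressing force ran a few N below the spring figures given. I did not look at the bystanders again at the end, but no unexpected forces were felt and the paths stayed clear of them.

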